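# Clip a relay module onto a mounting rail

## Robot

A 6-joint arm with a two-finger parallel gripper is mounted at the origin on a cart in front of the work surface, level with it; the furniture and walls round the work are solid. World frame = base frame: x ahead of the robot, y to its left, z up, the work surface at z = 0. Lengths are in m, angles in rad, forces in N, time in s.
With the tool pointing down it reaches from about 0.325 to 0.775 m from the base axis. Payload 5.5 kg.
Tool frame: the origin (TCP) lies midway between the tips of the shut fingers; the grasp point (between the pads) lies 19 mm behind it (bot.grip_point_offset is the distance from the TCP to the grasp point, in m); z points along the fingers, y is the line along which they close (so a half turn about z gives the same grasp; the last joint's range is limited). The gripper opens to 88 mm and grips with 3 to 60 N. Pads are 20 mm wide; open, the fingers measure 115 mm over their backs; the gripper's body (75 mm by 178 mm) begins 61 mm behind the grasp point.
Start: joints at [-1.24, 0.091, 1.231, -0, 1.82, -0.057], TCP at [0.227, -0.555, 0.223] pointing down, gripper open.
Joint ranges: [-2.87, 2.87], [-0.86, 2.18], [0.17, 2.46], [-1.51, 4.65], [0.06, 2.69], [-2.65, 2.65]. Speed limits (rad/s): [2.57, 2.57, 3.01, 3.14, 3.14, 3.14].

## Interface

Orientations are given as a unit quaternion [w, x, y, z].
In Python, from rig import monitor, imaging, bot gives the robot as it stands. The module is installed in compiled form; this text tells all that it offers.
- The arm moves only by the tool drive_tool, never from a script. Its argument "deltas" is a list of rows, each an object of numbers: "dx", "dy", "dz": the shift along the world's x, y, z in units of 60 mm (1.0 is 60 mm); "wx", "wy", "wz": the turn, a rotation vector about the world's x, y, z in units of 10 degrees (1.0 is 10 degrees). In form: [{"dx": .., "dy": .., "dz": .., "wx": .., "wy": .., "wz": ..}, ...]. A call has 1 to 5 rows; each row shifts and turns the commanded pose from where the row before left it; what a row does not reach is not made up. A row lasts 1/8 s, in which the tool goes at most 62.5 mm and 10.7 degrees, less where a joint would pass 70% of its speed; a pose out of reach is approached as far as the arm can. A call with a number of a shift or a turn outside -1 to 1 is refused whole. A call with a gripper value outside its range is refused whole. "hand" is the opening, from -1 (shut) to 1 (fully open), set as the call begins (left out, the last holds). The fingers move at their own pace and stop on an object; "newtons" is the grip in N (left out, the last holds). Time passes only in rows, so rows that do not move let the fingers close. It gives the time, the measured TCP pose, the force, the opening and the grip force at its end, in the units of the state.
- monitor.sense(): the state, without advancing time (a new reading comes with each control period).
- imaging.snapshot(name): name is "scene" or "top" or "wrist"; returns the picture (420x560x3 uint8, blue, green, red); there is no depth.
- imaging.get_calibration(name): a dict with "intrinsics" (3x3 intrinsics, pixels), "extrinsics" (4x4, takes a point from world to camera coordinates); the wrist camera has in their place "tool_from_camera" (4x4, takes a point from camera to tool coordinates, whose origin is the TCP and whose axes are the flange's). Camera axes: x right, y up, looking along -z (the intrinsics and any distortion apply to the point x, -y, -z); pixel columns grow to the right and rows downward; lengths in m; the calibration is good to about 2 mm. A picture is of the moment at which its call begins: read the wrist's pose just before it. get_calibration takes no time and is no camera call.
- bot.sign_off(): hands the job in; it is judged then, once.
The state is a dict: "time": time; "q": joint angles; "qvel": joint speeds; "joint_torque": joint torques, N m; "tool_pos": TCP position; "tcp_rot": TCP orientation; "wrist_force": force on the tool from outside, world axes, zero at the start; "torque": the same for the moment, N m; "finger_gap": finger opening in m; "finger_force": force on a finger pad.
Only numpy, scipy, OpenCV 4.12 (cv2) and the standard library are available. Lean on these libraries where they do the work, as an engineer would, in place of code of your own. Each camera call takes 0.05 s, during which the arm holds its last target. There are 200 camera calls.

## Task

Clip the loose white relay module onto the free stretch of the steel rail, about half-way between the black module at one end and the clamp at the other: hold it with its far side raised, hook its fixed lip under the rail edge nearest the robot, then rock the far side down until the orange sprung foot clicks under the far edge and the module sits flat on the rail. The rail's place is not known exactly, so feel for it, and be gentle: push no harder than a firm thumb press, never above 25 N on the panel or rail. Leave the other things where they are and let go at the end.

Things in the scene. Friction and masses are not known exactly. Their poses are not given: they have to be found in the camera images.
- relay_centre (a point): Centre of the loose white relay module (80 x 36 x 70 mm high, about 0.18 kg), half-way up, 35 mm above its lowest point; it starts standing upright on the work surface. Axes: z up, x from the fixed lip to the orange sprung foot, y across its flat parallel sides. Grip those sides, 36 mm apart, from above on the grey nose: x -30..14, z +18..+35 mm from this point.
- relay: The module's own frame: origin under its middle at its lowest point, same axes. Housing x -40..40, z 9..53 mm; its flat underside (z 9) is what lies on the rail. Below it the rigid white lip leg, x -26..-19.2, z 0..9, y -15..15, has a toe that points to +x; the orange foot faces it.
- relay_lip (a point): Centre line (along y) of the lip's round toe: x -16.5, z 3.25 mm in the module's frame. The toe is 3.5 mm thick, its tip 1.75 mm ahead. The slot between toe and underside is 4.0 mm high, its back wall 2.7 mm behind this line; a rail flange 2.5 mm thick goes into it, with the module tilted, foot side up, by 0.2 to 0.4 rad (0.31 is good).
- press_spot (a point): Middle of the flat blue thumb pad (23 x 30 mm, in x and y) on the low shoulder behind the nose, above the foot: x 28, z 53 mm in the module's frame. A press down here with the shut fingers clicks the foot in. The nose, 17 mm higher, ends 14 mm short of this point.
- foot (a joint): Sprung orange foot, in m: 0 = fully out (as now, and again once clicked), to 0.006 = pushed back along module +x; 4 N preload, 1.8 N per mm. Toe points to -x: tip x 15, flat top z 5 mm, lower face sloped to x 18, z 0. With the lip hooked it lands on the far edge at 0.15 to 0.23 rad tilt, and the module let go there rests on it. It clicks under 4 to 12 N on the thumb pad.
- rail_nominal (a point): Point on the panel: nominal middle of the rail's free stretch at the height of the rail's top (26 mm above the work surface); x across the rail, away from the robot, y along it, z up. The rail is 35 mm wide. It is screwed tight through slotted holes: its true centre line lies up to 10 mm nearer or farther in x than this point; height and direction are true. Free stretch: 100 mm to either side in y.
- panel: Grey mounting panel 115 x 250 x 6 mm, fixed, carrying the steel rail; origin under its middle, x away from the robot, y along the rail. The rail's two edge flanges are 2.5 mm thick, overhang 6.5 mm outside its channel, with 17.5 mm free below them. At its +y end a black module (18 mm wide, 61 mm above the rail), at the other a grey clamp 14 mm high.
- pliers: Bystander: pliers, 147 mm long, lying at the right.
- display_box: Bystander: clear display box, 53 x 53 x 42 mm, at the back right.
- eye_loupe: Bystander: black eye loupe, 41 mm across, 30 mm high, at the right.
- blade_carton: Bystander: pale carton, 40 x 62 x 17 mm, at the right.
- findings_box: Bystander: little card box, 24 x 50 x 10 mm, at the left.
- small_box: Bystander: little card box, 24 x 40 x 10 mm, at the left.
Not all that is in view belongs to the job. Leave any yellow look-alike of the relay alone.

How it is judged:
On the way:
1. the lip is hooked under the rail edge nearest the robot while the foot side is still raised (tilt over 0.1 rad), touching the rail (x of relay_lip in the frame of rail_nominal between -0.0285 and -0.0015 m and z of relay_lip in the frame of rail_nominal between -0.012 and -0.0035 m and angle between relay's own z axis and vertical between 0.1 and 0.6 rad and contact force between relay and panel above 0.5 N), for 0.1 s.
At the end, for the whole second after the job is handed in: The module sits flat on the rail (tilt under 0.035 rad, height within 2 mm, square within 0.06 rad), its lip under the robot-side edge and its foot sprung back under the far edge (joint under 1.2 mm), within 50 mm of the middle of the free stretch, at rest and let go (x of relay_centre in the frame of rail_nominal between -0.0135 and 0.0135 m and y of relay_centre in the frame of rail_nominal between -0.05 and 0.05 m and z of relay_centre in the frame of rail_nominal between 0.024 and 0.028 m and x of relay_lip in the frame of rail_nominal between -0.031 and -0.001 m and angle between relay's own z axis and vertical below 0.035 rad and angle between the x axis of relay and the x axis of panel, either way round below 0.06 rad and value of joint foot below 0.0012 m and linear speed of relay below 0.01 m/s); the robot touches nothing.
It fails at once if the panel or rail is pushed with more than 35 N (contact force between panel and anything else above 35 N).
It fails at once if one of the bystanders is moved more than 30 mm (distance of any of pliers, display_box, eye_loupe, blade_carton, findings_box, small_box from where it was at the start of the episode above 0.03 m).
It also fails if it takes over 64 s, if anything falls off the work surface, if the arm or the gripper's body presses on something with over 40 N, if the wrist force passes 120 N, or if a joint passes its speed limit or range.

## Working session

There is one attempt and no reset: what is moved stays moved. The work goes in short steps, Python scripts to look and compute and a tool call to move; the robot and the scene stay as the last step left them, time stands still between calls to the robot, and variables do not carry over. Pictures are saved under pics/ and viewed, at most 10 in all, crops included, and the job is handed in when it is done.

Besides the shell and the picture viewer there is one more tool, called after "Call:" as name(argument=value, ...) on one line, values as JSON. drive_tool: Moves the arm, as the interface text tells. Its arguments: {"type":"object","properties":{"deltas":{"type":"array","items":{"type":"object","properties":{"dx":{"type":"number","minimum":-1,"maximum":1},"dy":{"type":"number","minimum":-1,"maximum":1},"dz":{"type":"number","minimum":-1,"maximum":1},"wx":{"type":"number","minimum":-1,"maximum":1},"wy":{"type":"number","minimum":-1,"maximum":1},"wz":{"type":"number","minimum":-1,"maximum":1}}}},"hand":{"type":"number"},"newtons":{"type":"number"}},"required":["deltas"]}

```bash
mkdir -p pics; python3 - <<'E'
from rig import monitor, imaging, bot
import cv2,numpy as np
s=monitor.sense(); print(s)
for n in ("scene","top"):
    cv2.imwrite(f"pics/{n}0.png",imaging.snapshot(n)); c=imaging.get_calibration(n); print(n,c)
print(imaging.get_calibration("wrist"))
E
```

```text
{'time': 0.0, 'q': array([-1.23971139e+00,  9.18518708e-02,  1.23188183e+00,  8.86498490e-06,
        1.81978088e+00, -5.66780783e-02]), 'qvel': array([-9.05621066e-05,  7.16090755e-04, -1.94756709e-03,  4.06698142e-04,
        8.41954459e-04, -8.55962316e-04]), 'joint_torque': array([ 1.68676906e-03, -4.46446109e+01, -4.06449401e+01,  7.00471457e-02,
        2.92389368e-02, -1.30022759e-04]), 'tool_pos': array([ 0.22678929, -0.55517223,  0.22151335]), 'tcp_rot': array([-9.52522032e-04,  9.81263120e-01,  1.92670097e-01, -1.27177957e-04]), 'wrist_force': array([0.57078627, 0.15770772, 0.03286607]), 'torque': array([-0.03731954, -0.02620541, -0.01288784]), 'finger_force': 0.0, 'finger_gap': 0.08754890217542724}
scene {'intrinsics': array([[380.07128717,   0.        , 280.29553605],
       [  0.        , 380.07128717, 212.3658301 ],
       [  0.        ,   0.        ,   1.        ]]), 'extrinsics': array([[-0.78244925, -0.62246615,  0.01757997,  0.43630921],
       [ 0.45669861, -0.55442794,  0.69572698, -0.31971059],
       [-0.42331967,  0.55239981,  0.71809116, -0.65619207],
       [
[... 320 characters left out ...]
919, -0.01764411,  0.18785023, -0.59979471],
       [-0.18760393,  0.01472215,  0.98213442, -0.85287057],
       [ 0.        ,  0.        ,  0.        ,  1.        ]])}
{'intrinsics': array([[317.3617929 ,   0.        , 282.98830576],
       [  0.        , 317.3617929 , 210.08278458],
       [  0.        ,   0.        ,   1.        ]]), 'tool_from_camera': array([[ 1.73771744e-03,  9.57819031e-01,  2.87366812e-01,
         7.86852990e-02],
       [ 9.99998467e-01, -1.72629575e-03, -2.93130077e-04,
         4.30288304e-04],
       [ 2.15314539e-04,  2.87366881e-01, -9.57820562e-01,
        -1.62097104e-01],
       [ 0.00000000e+00,  0.00000000e+00,  0.00000000e+00,
         1.00000000e+00]])}
```

View pics/scene0.png

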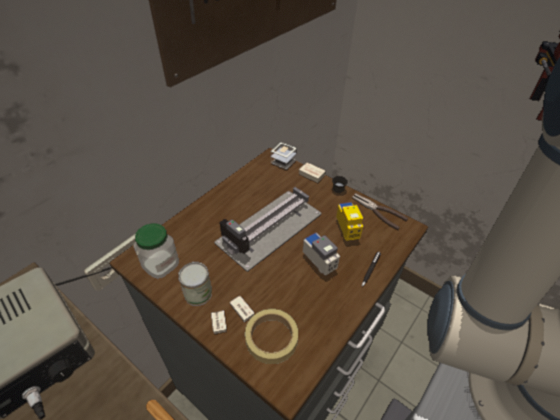

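View pics/top0.png

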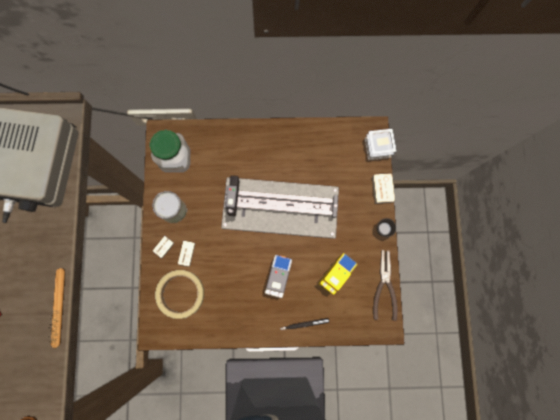

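Candidates for the relay are the white/grey module with a blue pad at top (279,277) and scene (321,253), and the yellow look-alike at top (339,273) and scene (350,221). I choose the white one. The rail panel lies at top (280,208), with the black module at its left end (232,196) and the clamp at its right end (333,205).

```bash
python3 - <<'E'
import cv2
a=cv2.imread("pics/top0.png")[170:305,215:350]
cv2.imwrite("pics/topc.png",cv2.resize(a,None,fx=4.4,fy=4.4,interpolation=cv2.INTER_CUBIC))
a=cv2.imread("pics/scene0.png")[180:285,210:350]
cv2.imwrite("pics/scenec.png",cv2.resize(a,None,fx=5.6,fy=5.6,interpolation=cv2.INTER_CUBIC))
E
```

```text
(no output)
```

View pics/topc.png

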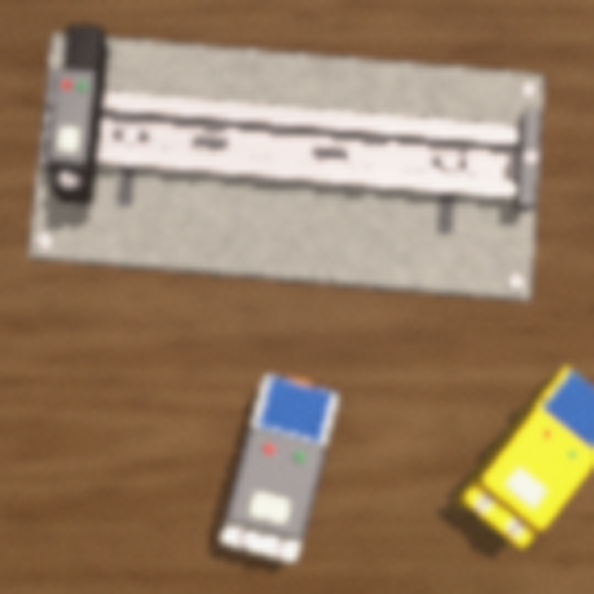

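View pics/scenec.png

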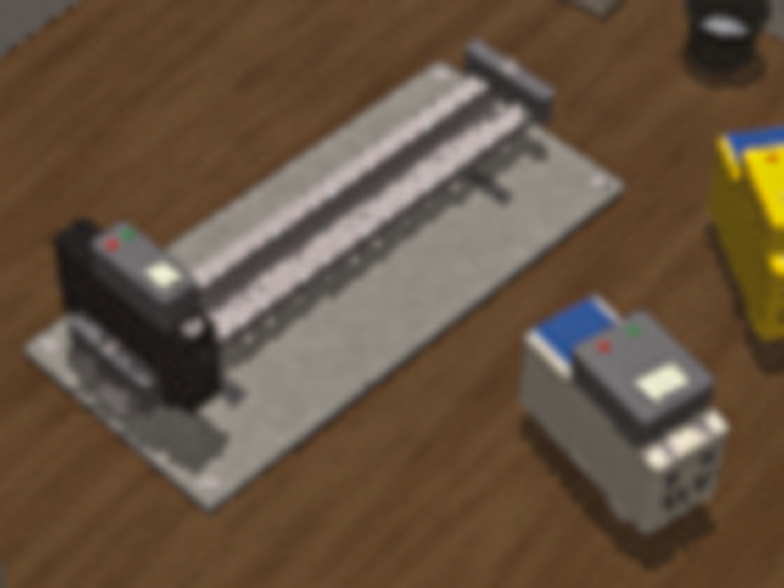

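The crops show a white module with a red and a green LED. Its blue pad points away from the robot (pad corners in the crop: 268,375 / 340,397), and the orange foot shows behind it at (298,380). The panel corners are at (55,33), (543,75), (530,298) and (31,257), and the rail edges run (105,93)-(520,128) and (97,165)-(515,197).

```bash
cat > h.py <<'E'
import numpy as np,cv2
from rig import monitor, imaging, bot
from scipy.spatial.transform import Rotation as R
def pose(s):
    q=s["tcp_rot"]; T=np.eye(4); T[:3,:3]=R.from_quat([q[1],q[2],q[3],q[0]]).as_matrix(); T[:3,3]=s["tool_pos"]; return T
def ray(name,uv,z,T=None):
    c=imaging.get_calibration(name); K=c["intrinsics"]
    W=T@c["tool_from_camera"] if name=="wrist" else np.linalg.inv(c["extrinsics"])
    p=np.linalg.inv(K)@[uv[0],uv[1],1]; d=W[:3,:3]@[p[0],-p[1],-p[2]]; o=W[:3,3]
    return o+d*(z-o[2])/d[2]
E
python3 - <<'E'
from h import *
def t(p,z): return ray("top",((p[0]+.5)/4.4-.5+215,(p[1]+.5)/4.4-.5+170),z)
def sc(p,z): return ray("scene",((p[0]+.5)/5.6-.5+210,(p[1]+.5)/5.6-.5+180),z)
pr=lambda n,L:print(n,*[np.round(x[:2],4) for x in L], 'mean',np.round(np.mean(L,0)[:2],4))
pr("panel top TL TR BR BL",[t(p,.006) for p in [(55,33),(543,75),(530,298),(31,257)]])
pr("panel scene TL TR BR BL",[sc(p,.006) for p in [(440,62),(622,185),(210,510),(27,350)]])
pr("rail far",[t(p,.026) for p in [(105,93),(520,128)]]); pr("rail near",[t(p,.026) for p in [(97,165),(515,197)]])
pr("pad far L R near R L",[t(p,.053) for p in [(268,375),(340,397),(325,447),(250,428)]])
pr("nose",[t(p,.070) for p in [(250,428),(325,447),(303,540),(230,527)]])
pr("scene pad farL farR",[sc(p,.053) for p in [(527,338),(597,297)]])
E
```

```text
panel top TL TR BR BL [0.6721 0.1005] [ 0.646  -0.1457] [ 0.5331 -0.134 ] [0.5581 0.1123] mean [ 0.6023 -0.0167]
panel scene TL TR BR BL [ 0.6441 -0.1419] [ 0.5321 -0.1296] [0.5566 0.117 ] [0.6684 0.1051] mean [ 0.6003 -0.0124]
rail far [0.6361 0.074 ] [ 0.6148 -0.1299] mean [ 0.6255 -0.0279]
rail near [0.6001 0.0781] [ 0.5805 -0.1259] mean [ 0.5903 -0.0239]
pad far L R near R L [ 0.4943 -0.0031] [ 0.4835 -0.0363] [ 0.4607 -0.0287] [0.47   0.0058] mean [ 0.4771 -0.0156]
nose [0.4693 0.0058] [ 0.4601 -0.028 ] [ 0.4189 -0.017 ] [0.4253 0.0157] mean [ 0.4434 -0.0059]
scene pad farL farR [0.4917 0.0028] [ 0.4827 -0.0318] mean [ 0.4872 -0.0145]
```

Call:
drive_tool(deltas=[{"dx": 0.36,"dy": 0.9,"dz": -0.08,"wz": -0.39},{"dx": 0.36,"dy": 0.9,"dz": -0.08,"wz": -0.39},{"dx": 0.36,"dy": 0.9,"dz": -0.08,"wz": -0.39},{"dx": 0.36,"dy": 0.9,"dz": -0.08,"wz": -0.39},{"dx": 0.36,"dy": 0.9,"dz": -0.08,"wz": -0.39}], hand=1)

```text
validation failed for argument at $.de...
```

Call:
drive_tool(deltas=[{"dx": 0.36,"dy": 0.9,"dz": -0.08,"wz": -0.39},{"dx": 0.36,"dy": 0.9,"dz": -0.08,"wz": -0.39},{"dx": 0.36,"dy": 0.9,"dz": -0.08,"wz": -0.39},{"dx": 0.36,"dy": 0.9,"dz": -0.08,"wz": -0.39},{"dx": 0.36,"dy": 0.9,"dz": -0.08,"wz": -0.39}])

```text
validation failed for argument at $.de...
```

Call:
drive_tool(deltas=[{"dx": 0,"dy": 0.2},{},{}])

```text
validation failed for argument at $.de...
```

```bash
python3 - <<'E'
from h import *
s=monitor.sense(); T=pose(s); print(s["time"],s["tool_pos"]); np.save("T1.npy",T)
print("tool yaw",np.arctan2(T[1,0],T[0,0]),T[:3,2], s["wrist_force"])
a=imaging.snapshot("wrist"); cv2.imwrite("pics/w1.png",cv2.resize(a,None,fx=1.4,fy=1.4,interpolation=cv2.INTER_CUBIC))
E
```

```text
0.1 [ 0.22681349 -0.5552045   0.22163597]
tool yaw 0.38779654837042843 [-5.62688363e-04  1.61938457e-03 -9.99998530e-01] [-0.07142141 -0.3587425  -0.01711182]
```

View pics/w1.png

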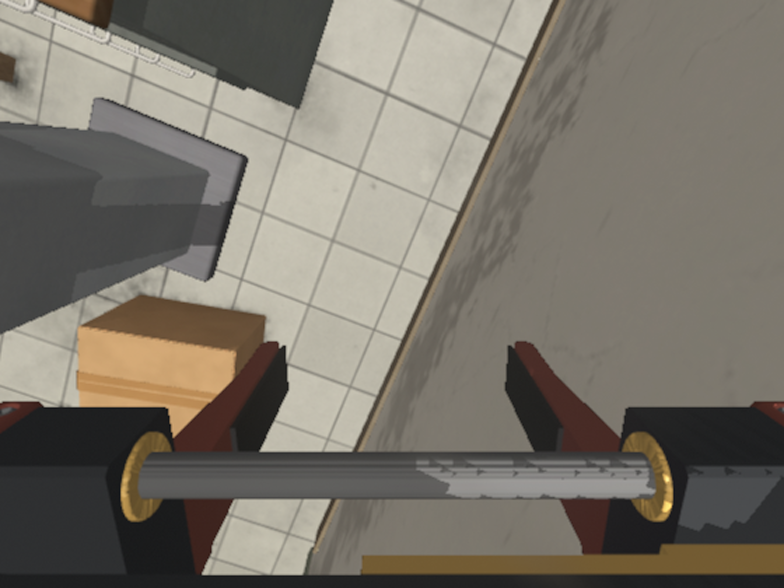

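The moves were refused, so the picture shows only the start pose (floor and open fingers). Perhaps every key is needed in each row.

Call:
drive_tool(deltas=[{"dx": 0.36,"dy": 0.9,"dz": -0.08,"wx": 0,"wy": 0,"wz": -0.39},{"dx": 0.36,"dy": 0.9,"dz": -0.08,"wx": 0,"wy": 0,"wz": -0.39},{"dx": 0.36,"dy": 0.9,"dz": -0.08,"wx": 0,"wy": 0,"wz": -0.39},{"dx": 0.36,"dy": 0.9,"dz": -0.08,"wx": 0,"wy": 0,"wz": -0.39},{"dx": 0.36,"dy": 0.9,"dz": -0.08,"wx": 0,"wy": 0,"wz": -0.39}], hand=1, newtons=20)

```text
time: 0.78
tool_pos: [0.3352, -0.2836, 0.1982]
tcp_rot: [-0.0, 1.0, 0.022, 0.0]
wrist_force: [0.9, -0.1, 0.7]
finger_gap: 0.0877
finger_force: 0.0
```

Call:
drive_tool(deltas=[{"dx": 0.36,"dy": 0.9,"dz": -0.08,"wx": 0,"wy": 0,"wz": -0.39},{"dx": 0.36,"dy": 0.9,"dz": -0.08,"wx": 0,"wy": 0,"wz": -0.39},{"dx": 0.36,"dy": 0.9,"dz": -0.08,"wx": 0,"wy": 0,"wz": -0.39},{"dx": 0.36,"dy": 0.9,"dz": -0.08,"wx": 0,"wy": 0,"wz": -0.39},{"dx": 0.36,"dy": 0.9,"dz": -0.08,"wx": 0,"wy": 0,"wz": -0.39}])

```text
time: 1.4
tool_pos: [0.4432, -0.0136, 0.1744]
tcp_rot: [0.0, 0.989, -0.147, 0.0]
wrist_force: [1.4, -0.4, 0.4]
finger_gap: 0.0877
finger_force: 0.0
```

Call:
drive_tool(deltas=[{"dx": 0,"dy": 0.2,"dz": 0,"wx": 0,"wy": 0,"wz": 0},{"dx": 0,"dy": 0,"dz": 0,"wx": 0,"wy": 0,"wz": 0},{"dx": 0,"dy": 0,"dz": 0,"wx": 0,"wy": 0,"wz": 0}])

```text
time: 1.78
tool_pos: [0.4427, -0.0048, 0.1748]
tcp_rot: [0.0, 0.989, -0.147, 0.0]
wrist_force: [-0.2, -0.1, -0.8]
finger_gap: 0.0875
finger_force: 0.0
```

```bash
python3 - <<'E'
from h import *
s=monitor.sense(); T=pose(s); print(s["time"],s["tool_pos"]); np.save("T1.npy",T)
print("tool yaw",np.arctan2(T[1,0],T[0,0]),T[:3,2], s["wrist_force"])
a=imaging.snapshot("wrist"); cv2.imwrite("pics/w2.png",cv2.resize(a,None,fx=1.4,fy=1.4,interpolation=cv2.INTER_CUBIC))
E
```

```text
1.775 [ 0.44270655 -0.00476131  0.17483584]
tool yaw -0.29409922705104424 [ 2.84877880e-04 -5.81510463e-04 -9.99999790e-01] [-0.20716904 -0.14047461 -0.82033226]
```

View pics/w2.png

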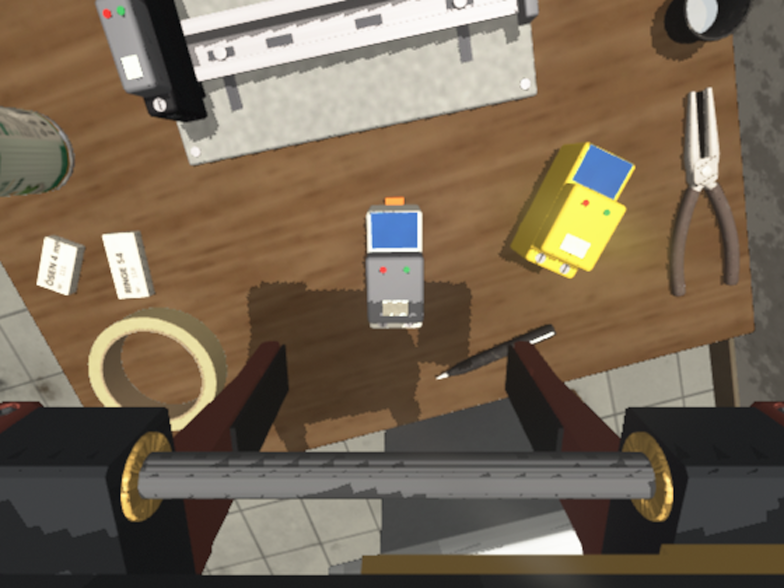

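The wrist view shows the white module square to the fingers: shoulder far edge (367,207)-(421,207), nose far edge (366,255)-(424,255). The panel's near corners are at (190,165) and (535,95), and the rail's near edge starts at (203,80).

```bash
python3 - <<'E'
from h import *
T=np.load("T1.npy")
def w(p,z): return ray("wrist",((p[0]+.5)/1.4-.5,(p[1]+.5)/1.4-.5),z,T)
tl=lambda X:(np.linalg.inv(T)@np.r_[X,1])[:3]
for n,p,z in [("shL",(367,207),.053),("shR",(421,207),.053),("noseFL",(366,256),.07),("noseFR",(424,256),.07),("panL",(190,165),.006),("panR",(535,95),.006),("rail nearL",(203,80),.026),("rail nearR",(533,17),.026),("railfarL",(184,24),.026)]:
    X=w(p,z); print(n,np.round(X,4),"tool",np.round(tl(X),4))
E
```

```text
shL [ 0.497  -0.0025  0.053 ] tool [ 0.0512 -0.018   0.1218]
shR [ 0.4872 -0.0351  0.053 ] tool [0.0513 0.0161 0.1219]
noseFL [0.4703 0.0056 0.07  ] tool [ 0.0233 -0.018   0.1048]
noseFR [ 0.4601 -0.0283  0.07  ] tool [0.0234 0.0175 0.1049]
panL [0.5581 0.114  0.006 ] tool [ 0.076  -0.1472  0.1688]
panR [ 0.5323 -0.1317  0.006 ] tool [0.1225 0.0954 0.1689]
rail nearL [0.6012 0.0757 0.026 ] tool [ 0.1283 -0.1231  0.1488]
rail nearR [ 0.5753 -0.1332  0.026 ] tool [0.164  0.0844 0.1489]
railfarL [0.6337 0.0741 0.026 ] tool [ 0.1599 -0.1309  0.1488]
```

Call:
drive_tool(deltas=[{"dx": 0,"dy": 0,"dz": -0.6,"wx": 0,"wy": 0,"wz": 0},{"dx": 0,"dy": 0,"dz": -0.6,"wx": 0,"wy": 0,"wz": 0},{"dx": 0,"dy": 0,"dz": -0.6,"wx": 0,"wy": 0,"wz": 0},{"dx": 0,"dy": 0,"dz": -0.38,"wx": 0,"wy": 0,"wz": 0},{"dx": 0,"dy": 0,"dz": 0,"wx": 0,"wy": 0,"wz": 0}])

```text
time: 2.45
tool_pos: [0.4414, -0.0046, 0.0421]
tcp_rot: [0.0, 0.989, -0.147, -0.002]
wrist_force: [-0.5, 0.1, 0.9]
finger_gap: 0.0883
finger_force: 0.0
```

Call:
drive_tool(deltas=[{"dx": 0,"dy": 0,"dz": 0,"wx": 0,"wy": 0,"wz": 0},{"dx": 0,"dy": 0,"dz": 0,"wx": 0,"wy": 0,"wz": 0},{"dx": 0,"dy": 0,"dz": 0,"wx": 0,"wy": 0,"wz": 0},{"dx": 0,"dy": 0,"dz": 0,"wx": 0,"wy": 0,"wz": 0},{"dx": 0,"dy": 0,"dz": 0,"wx": 0,"wy": 0,"wz": 0}], hand=-1, newtons=40)

```text
time: 3.08
tool_pos: [0.443, -0.0034, 0.044]
tcp_rot: [-0.0, 0.989, -0.146, 0.0]
wrist_force: [0.4, 0.5, -0.3]
finger_gap: 0.0413
finger_force: 0.0
```

Call:
drive_tool(deltas=[{"dx": 0,"dy": 0,"dz": 0,"wx": 0,"wy": 0,"wz": 0},{"dx": 0,"dy": 0,"dz": 0,"wx": 0,"wy": 0,"wz": 0},{"dx": 0,"dy": 0,"dz": 0,"wx": 0,"wy": 0,"wz": 0},{"dx": 0,"dy": 0,"dz": 0,"wx": 0,"wy": 0,"wz": 0}])

```text
time: 3.58
tool_pos: [0.4429, -0.0034, 0.0439]
tcp_rot: [-0.0, 0.989, -0.146, 0.0]
wrist_force: [-0.2, 0.9, 1.8]
finger_gap: 0.036
finger_force: 39.9
```

```bash
python3 - <<'E'
from h import *
s=monitor.sense(); T=pose(s); print(s["tool_pos"],np.arctan2(T[1,0],T[0,0]),s["finger_gap"],s["finger_force"],s["q"])
E
```

```text
[ 0.4429122  -0.00339546  0.04387623] -0.2927954201418854 0.035957046263435655 39.882245287299156 [-8.45933172e-02 -3.06927802e-01  1.91774263e+00  1.12943410e-04
  1.53073954e+00  1.77899391e+00]
```

Call:
drive_tool(deltas=[{"dx": 0,"dy": 0,"dz": 0.3,"wx": 0,"wy": 0,"wz": 0},{"dx": 0,"dy": 0,"dz": 0.4,"wx": 0,"wy": 0,"wz": 0},{"dx": 0.2,"dy": 0,"dz": 0.4,"wx": 0,"wy": 0,"wz": 0.36},{"dx": 0.4,"dy": -0.08,"dz": 0.2,"wx": 0,"wy": 0,"wz": 0.36},{"dx": 0.4,"dy": -0.1,"dz": 0,"wx": 0,"wy": 0,"wz": 0.36}])

```text
time: 4.2
tool_pos: [0.5044, -0.0144, 0.1245]
tcp_rot: [0.0, 0.999, -0.051, 0.002]
wrist_force: [0.7, -0.7, -1.3]
finger_gap: 0.0358
finger_force: 39.9
```

Call:
drive_tool(deltas=[{"dx": 0.4,"dy": -0.09,"dz": 0,"wx": -0.046,"wy": -0.442,"wz": 0},{"dx": 0.4,"dy": 0,"dz": 0,"wx": -0.046,"wy": -0.442,"wz": 0},{"dx": 0.31,"dy": 0,"dz": 0,"wx": -0.046,"wy": -0.442,"wz": 0},{"dx": 0,"dy": 0,"dz": 0,"wx": -0.046,"wy": -0.442,"wz": 0},{"dx": 0,"dy": 0,"dz": 0,"wx": 0,"wy": 0,"wz": 0}])

```text
time: 4.82
tool_pos: [0.5685, -0.0195, 0.122]
tcp_rot: [0.008, 0.987, -0.051, 0.154]
wrist_force: [-0.2, 0.6, -2.7]
finger_gap: 0.0357
finger_force: 39.9
```

Call:
drive_tool(deltas=[{"dx": 0,"dy": 0,"dz": 0,"wx": 0,"wy": 0,"wz": 0}])

```text
time: 4.95
tool_pos: [0.5695, -0.0197, 0.1225]
tcp_rot: [0.008, 0.987, -0.052, 0.154]
wrist_force: [0.3, 0.2, -2.4]
finger_gap: 0.0361
finger_force: 39.9
```

```bash
cat > st.py <<'E'
from h import *
s=monitor.sense(); T=pose(s); u=np.array([.9946,-.104,0]); v=np.array([.104,.9946,0])
a=T[:3,0]; tilt=np.arcsin(a[2])
P=np.array([.5907,-.0218,.026])
lip=T[:3,3]+T[:3,0]*-.0065+T[:3,2]*.0406
print("t",round(s["time"],2),"tcp",np.round(s["tool_pos"],4),"yaw",round(np.arctan2(a[1],a[0]),4),"tilt",round(tilt,4),"roll",round(T[2,1],4))
print("lip from est edge: u",round((lip-P)@u*1e3,2),"v",round((lip-P)@v*1e3,2),"z above table",round(lip[2]*1e3,2),"F",np.round(s["wrist_force"],2),"Fu",round(s["wrist_force"]@u,2),"M",np.round(s["torque"],2),"gap",round(s["finger_gap"],4))
E
python3 st.py; python3 - <<'E'
from h import *
a=imaging.snapshot("wrist"); cv2.imwrite("pics/w3.png",cv2.resize(a,None,fx=1.4,fy=1.4,interpolation=cv2.INTER_CUBIC))
E
```

```text
t 4.95 tcp [ 0.5695 -0.0197  0.1225] yaw -0.1044 tilt 0.3095 roll -0.0002
lip from est edge: u -15.15 v -0.11 z above table 81.86 F [ 0.27  0.18 -2.35] Fu 0.25 M [0.04 0.31 0.04] gap 0.0361
```

View pics/w3.png

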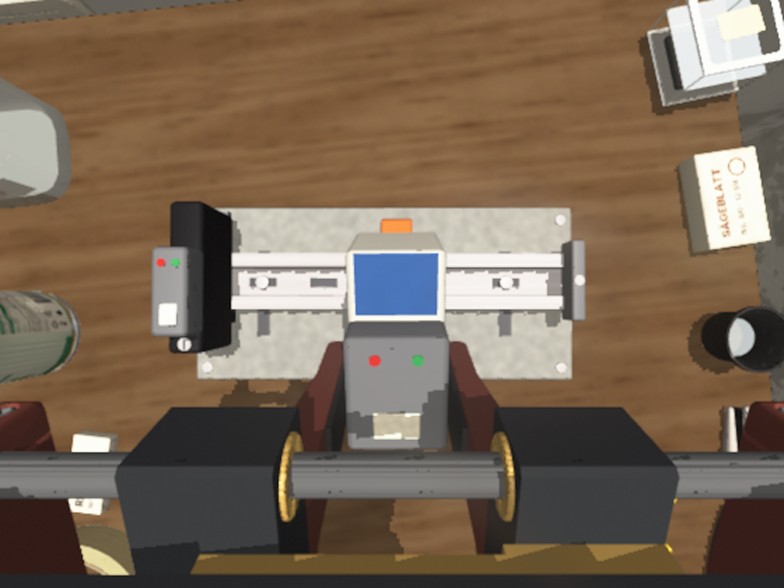

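The view shows the module square to the rail and centred on the free stretch (free stretch x 232–563, module at 396). The rail's edges are at y≈254 (far) and 308 (near), and the panel's far and near edges at 208 and 378.

```bash
python3 - <<'E'
from h import *
T=pose(monitor.sense()); u=np.array([.9946,-.104,0]);P=np.array([.5907,-.0218,.026])
def w(p,z): return ray("wrist",((p[0]+.5)/1.4-.5,(p[1]+.5)/1.4-.5),z,T)
for n,p,z in [("far",(310,254),.026),("near",(310,308),.026),("near",(500,308),.026),("pan far",(384,208),.006),("pan near",(384,379),.006)]:
    print(n,np.round((w(p,z)-P)@u*1e3,2))
E
```

```text
far 34.61
near 1.12
near 1.3
pan far 67.57
pan near -46.04
```

Call:
drive_tool(deltas=[{"dx": 0,"dy": 0,"dz": -0.4,"wx": 0,"wy": 0,"wz": 0},{"dx": 0,"dy": 0,"dz": -0.4,"wx": 0,"wy": 0,"wz": 0},{"dx": 0,"dy": 0,"dz": -0.22,"wx": 0,"wy": 0,"wz": 0},{"dx": 0,"dy": 0,"dz": 0,"wx": 0,"wy": 0,"wz": 0},{"dx": 0,"dy": 0,"dz": 0,"wx": 0,"wy": 0,"wz": 0}])

```text
time: 5.62
tool_pos: [0.5702, -0.0197, 0.0619]
tcp_rot: [0.008, 0.987, -0.052, 0.155]
wrist_force: [-0.0, -1.0, -1.9]
finger_gap: 0.0357
finger_force: 39.9
```

```bash
python3 st.py
```

```text
t 5.62 tcp [ 0.5702 -0.0197  0.0619] yaw -0.1045 tilt 0.3118 roll -0.0003
lip from est edge: u -14.31 v -0.07 z above table 21.31 F [-0.03 -0.99 -1.87] Fu 0.07 M [ 0.09  0.3  -0.02] gap 0.0357
```

Call:
drive_tool(deltas=[{"dx": 0,"dy": 0,"dz": -0.014,"wx": 0,"wy": 0,"wz": 0},{"dx": 0.07,"dy": -0.007,"dz": 0,"wx": 0,"wy": 0,"wz": 0},{"dx": 0.06,"dy": -0.006,"dz": 0,"wx": 0,"wy": 0,"wz": 0},{"dx": 0,"dy": 0,"dz": 0,"wx": 0,"wy": 0,"wz": 0},{"dx": 0,"dy": 0,"dz": 0,"wx": 0,"wy": 0,"wz": 0}])

```text
time: 6.25
tool_pos: [0.5773, -0.0204, 0.0597]
tcp_rot: [0.008, 0.987, -0.052, 0.154]
wrist_force: [0.1, -0.7, -1.9]
finger_gap: 0.0363
finger_force: 39.9
```

```bash
python3 st.py
```

```text
t 6.25 tcp [ 0.5773 -0.0204  0.0597] yaw -0.1045 tilt 0.31 roll -0.0003
lip from est edge: u -7.32 v -0.03 z above table 19.05 F [ 0.07 -0.71 -1.92] Fu 0.14 M [0.03 0.28 0.  ] gap 0.0363
```

Call:
drive_tool(deltas=[{"dx": 0.033,"dy": -0.0035,"dz": 0,"wx": 0,"wy": 0,"wz": 0},{"dx": 0,"dy": 0,"dz": 0,"wx": 0,"wy": 0,"wz": 0},{"dx": 0,"dy": 0,"dz": 0,"wx": 0,"wy": 0,"wz": 0}])

```text
time: 6.62
tool_pos: [0.5792, -0.0206, 0.0598]
tcp_rot: [0.008, 0.987, -0.052, 0.154]
wrist_force: [0.7, 0.7, -2.3]
finger_gap: 0.0359
finger_force: 39.9
```

```bash
python3 st.py
```

```text
t 6.62 tcp [ 0.5792 -0.0206  0.0598] yaw -0.1044 tilt 0.3102 roll -0.0002
lip from est edge: u -5.31 v -0.02 z above table 19.13 F [ 0.75  0.66 -2.34] Fu 0.67 M [ 0.1   0.35 -0.02] gap 0.0359
```

Call:
drive_tool(deltas=[{"dx": 0.033,"dy": -0.0035,"dz": 0,"wx": 0,"wy": 0,"wz": 0},{"dx": 0,"dy": 0,"dz": 0,"wx": 0,"wy": 0,"wz": 0},{"dx": 0,"dy": 0,"dz": 0,"wx": 0,"wy": 0,"wz": 0}])

```text
time: 7.0
tool_pos: [0.5813, -0.0209, 0.0598]
tcp_rot: [0.008, 0.987, -0.052, 0.154]
wrist_force: [-0.9, -0.6, -2.4]
finger_gap: 0.0363
finger_force: 39.9
```

```bash
python3 st.py
```

```text
t 7.0 tcp [ 0.5813 -0.0209  0.0598] yaw -0.1044 tilt 0.3102 roll -0.0002
lip from est edge: u -3.28 v -0.05 z above table 19.14 F [-0.94 -0.57 -2.44] Fu -0.87 M [ 0.02  0.29 -0.01] gap 0.0363
```

Call:
drive_tool(deltas=[{"dx": 0,"dy": 0,"dz": 0.022,"wx": 0,"wy": 0,"wz": 0},{"dx": 0.016,"dy": -0.0017,"dz": 0,"wx": 0,"wy": 0,"wz": 0},{"dx": 0,"dy": 0,"dz": 0,"wx": 0,"wy": 0,"wz": 0},{"dx": 0,"dy": 0,"dz": 0,"wx": 0,"wy": 0,"wz": 0}])

```text
time: 7.5
tool_pos: [0.5822, -0.021, 0.0611]
tcp_rot: [0.008, 0.987, -0.052, 0.154]
wrist_force: [-0.6, -1.0, -1.5]
finger_gap: 0.036
finger_force: 39.9
```

```bash
python3 st.py
```

```text
t 7.5 tcp [ 0.5822 -0.021   0.0611] yaw -0.1044 tilt 0.3102 roll -0.0002
lip from est edge: u -2.34 v -0.05 z above table 20.44 F [-0.57 -1.03 -1.49] Fu -0.46 M [ 0.05  0.3  -0.04] gap 0.036
```

Call:
drive_tool(deltas=[{"dx": 0.016,"dy": -0.0017,"dz": 0,"wx": 0,"wy": 0,"wz": 0},{"dx": 0,"dy": 0,"dz": 0,"wx": 0,"wy": 0,"wz": 0},{"dx": 0,"dy": 0,"dz": 0,"wx": 0,"wy": 0,"wz": 0}])

```text
time: 7.88
tool_pos: [0.5832, -0.0211, 0.0611]
tcp_rot: [0.008, 0.987, -0.052, 0.154]
wrist_force: [0.3, -0.1, -1.7]
finger_gap: 0.0355
finger_force: 39.9
```

```bash
python3 st.py
```

```text
t 7.88 tcp [ 0.5832 -0.0211  0.0611] yaw -0.1044 tilt 0.3102 roll -0.0002
lip from est edge: u -1.37 v -0.05 z above table 20.43 F [ 0.26 -0.13 -1.74] Fu 0.28 M [0.06 0.27 0.07] gap 0.0355
```

Call:
drive_tool(deltas=[{"dx": 0.016,"dy": -0.0017,"dz": 0,"wx": 0,"wy": 0,"wz": 0},{"dx": 0,"dy": 0,"dz": 0,"wx": 0,"wy": 0,"wz": 0},{"dx": 0,"dy": 0,"dz": 0,"wx": 0,"wy": 0,"wz": 0}])

```text
time: 8.25
tool_pos: [0.5841, -0.0211, 0.0611]
tcp_rot: [0.008, 0.987, -0.052, 0.154]
wrist_force: [0.7, 0.0, -1.9]
finger_gap: 0.0361
finger_force: 39.9
```

```bash
python3 st.py
```

```text
t 8.25 tcp [ 0.5841 -0.0211  0.0611] yaw -0.1044 tilt 0.3102 roll -0.0002
lip from est edge: u -0.39 v -0.03 z above table 20.44 F [ 0.74  0.   -1.93] Fu 0.73 M [ 0.07  0.26 -0.04] gap 0.0361
```

Call:
drive_tool(deltas=[{"dx": 0.016,"dy": -0.0017,"dz": 0,"wx": 0,"wy": 0,"wz": 0},{"dx": 0,"dy": 0,"dz": 0,"wx": 0,"wy": 0,"wz": 0},{"dx": 0,"dy": 0,"dz": 0,"wx": 0,"wy": 0,"wz": 0}])

```text
time: 8.62
tool_pos: [0.5851, -0.0213, 0.0611]
tcp_rot: [0.008, 0.987, -0.052, 0.154]
wrist_force: [-0.3, -0.7, -1.6]
finger_gap: 0.0358
finger_force: 39.9
```

```bash
python3 st.py
```

```text
t 8.62 tcp [ 0.5851 -0.0213  0.0611] yaw -0.1044 tilt 0.3102 roll -0.0002
lip from est edge: u 0.58 v -0.04 z above table 20.46 F [-0.25 -0.65 -1.55] Fu -0.18 M [0.1  0.35 0.06] gap 0.0358
```

Call:
drive_tool(deltas=[{"dx": 0.016,"dy": -0.0017,"dz": 0,"wx": 0,"wy": 0,"wz": 0},{"dx": 0,"dy": 0,"dz": 0,"wx": 0,"wy": 0,"wz": 0},{"dx": 0,"dy": 0,"dz": 0,"wx": 0,"wy": 0,"wz": 0}])

```text
time: 9.0
tool_pos: [0.5861, -0.0214, 0.0611]
tcp_rot: [0.008, 0.987, -0.052, 0.154]
wrist_force: [0.1, 1.1, -2.8]
finger_gap: 0.0359
finger_force: 39.9
```

```bash
python3 st.py
```

```text
t 9.0 tcp [ 0.5861 -0.0214  0.0611] yaw -0.1045 tilt 0.3102 roll -0.0002
lip from est edge: u 1.55 v -0.06 z above table 20.47 F [ 0.11  1.12 -2.77] Fu -0.01 M [ 0.09  0.3  -0.  ] gap 0.0359
```

Call:
drive_tool(deltas=[{"dx": 0.01,"dy": -0.001,"dz": 0,"wx": 0,"wy": 0,"wz": 0},{"dx": 0,"dy": 0,"dz": 0,"wx": 0,"wy": 0,"wz": 0},{"dx": 0,"dy": 0,"dz": 0,"wx": 0,"wy": 0,"wz": 0}])

```text
time: 9.38
tool_pos: [0.5867, -0.0214, 0.0612]
tcp_rot: [0.008, 0.987, -0.052, 0.154]
wrist_force: [0.2, 0.0, -1.6]
finger_gap: 0.0357
finger_force: 39.9
```

```bash
python3 st.py
```

```text
t 9.38 tcp [ 0.5867 -0.0214  0.0612] yaw -0.1045 tilt 0.3103 roll -0.0002
lip from est edge: u 2.18 v -0.05 z above table 20.52 F [ 0.25  0.02 -1.61] Fu 0.24 M [0.06 0.27 0.01] gap 0.0357
```

Call:
drive_tool(deltas=[{"dx": 0.01,"dy": -0.001,"dz": 0,"wx": 0,"wy": 0,"wz": 0},{"dx": 0,"dy": 0,"dz": 0,"wx": 0,"wy": 0,"wz": 0},{"dx": 0,"dy": 0,"dz": 0,"wx": 0,"wy": 0,"wz": 0}])

```text
time: 9.75
tool_pos: [0.5872, -0.0215, 0.0611]
tcp_rot: [0.008, 0.987, -0.052, 0.154]
wrist_force: [-0.9, 1.1, -2.0]
finger_gap: 0.0359
finger_force: 39.9
```

```bash
python3 st.py
```

```text
t 9.75 tcp [ 0.5872 -0.0215  0.0611] yaw -0.1044 tilt 0.3101 roll -0.0002
lip from est edge: u 2.68 v -0.04 z above table 20.49 F [-0.93  1.08 -1.98] Fu -1.04 M [0.1  0.52 0.01] gap 0.0359
```

Call:
drive_tool(deltas=[{"dx": 0.01,"dy": -0.001,"dz": 0,"wx": 0,"wy": 0,"wz": 0},{"dx": 0,"dy": 0,"dz": 0,"wx": 0,"wy": 0,"wz": 0},{"dx": 0,"dy": 0,"dz": 0,"wx": 0,"wy": 0,"wz": 0}])

```text
time: 10.12
tool_pos: [0.5877, -0.0215, 0.0612]
tcp_rot: [0.008, 0.987, -0.052, 0.154]
wrist_force: [-4.1, 1.1, 1.3]
finger_gap: 0.0358
finger_force: 39.9
```

```bash
python3 st.py
```

```text
t 10.12 tcp [ 0.5877 -0.0215  0.0612] yaw -0.1044 tilt 0.3099 roll -0.0002
lip from est edge: u 3.18 v -0.04 z above table 20.53 F [-4.06  1.15  1.25] Fu -4.16 M [0.13 0.97 0.01] gap 0.0358
```

Call:
drive_tool(deltas=[{"dx": 0.01,"dy": -0.001,"dz": 0,"wx": 0,"wy": 0,"wz": 0},{"dx": 0,"dy": 0,"dz": 0,"wx": 0,"wy": 0,"wz": 0},{"dx": 0,"dy": 0,"dz": 0,"wx": 0,"wy": 0,"wz": 0}])

```text
time: 10.5
tool_pos: [0.5882, -0.0216, 0.0613]
tcp_rot: [0.008, 0.987, -0.052, 0.154]
wrist_force: [-6.0, 1.1, 2.8]
finger_gap: 0.0361
finger_force: 39.9
```

```bash
python3 st.py; python3 - <<'E'
from h import *
a=imaging.snapshot("wrist"); cv2.imwrite("pics/w4.png",a)
a=imaging.snapshot("scene"); cv2.imwrite("pics/s4.png",cv2.resize(a[170:260,215:335],None,fx=6,fy=6,interpolation=cv2.INTER_CUBIC))
E
```

```text
t 10.5 tcp [ 0.5882 -0.0216  0.0613] yaw -0.1044 tilt 0.3096 roll -0.0002
lip from est edge: u 3.64 v -0.04 z above table 20.64 F [-6.03  1.08  2.83] Fu -6.11 M [ 0.15  1.22 -0.02] gap 0.0361
```

View pics/s4.png

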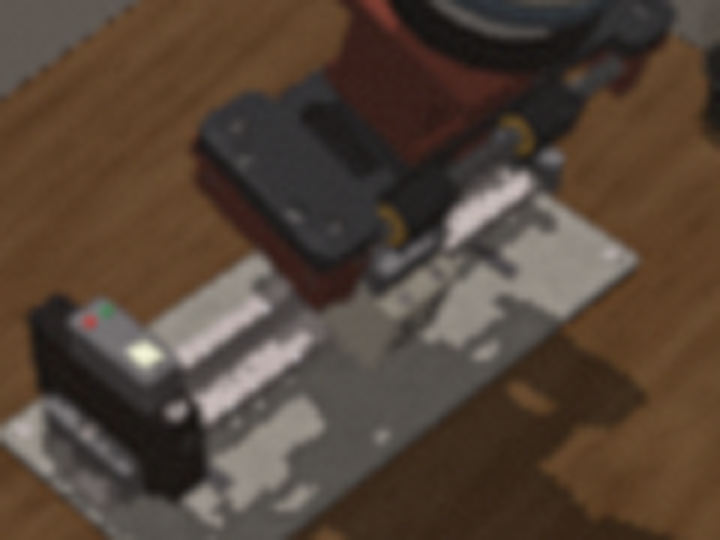

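The crop shows the gripper holding the module tilted over the near rail edge, with the free stretch visible on both sides. Firm contact (Fu −6 N, upward about 4.6 N) means the lip is in the slot and seated. Next I rock it down about the lip.

Call:
drive_tool(deltas=[{"dx": 0.018,"dy": -0.0019,"dz": 0.0033,"wx": 0.018,"wy": 0.171,"wz": 0},{"dx": 0.018,"dy": -0.0019,"dz": 0.0033,"wx": 0.018,"wy": 0.171,"wz": 0},{"dx": 0.018,"dy": -0.0019,"dz": 0.0033,"wx": 0.018,"wy": 0.171,"wz": 0},{"dx": 0,"dy": 0,"dz": 0,"wx": 0,"wy": 0,"wz": 0},{"dx": 0,"dy": 0,"dz": 0,"wx": 0,"wy": 0,"wz": 0}])

```text
time: 11.22
tool_pos: [0.5923, -0.0221, 0.0619]
tcp_rot: [0.006, 0.993, -0.052, 0.11]
wrist_force: [-0.1, -0.0, -1.2]
finger_gap: 0.036
finger_force: 39.9
```

```bash
python3 st.py
```

```text
t 11.22 tcp [ 0.5923 -0.0221  0.0619] yaw -0.1045 tilt 0.2216 roll -0.0002
lip from est edge: u 4.25 v -0.09 z above table 20.86 F [-0.11 -0.   -1.16] Fu -0.11 M [-0.02  0.02 -0.  ] gap 0.036
```

Call:
drive_tool(deltas=[{"dx": 0.0175,"dy": -0.0018,"dz": 0.001,"wx": 0.015,"wy": 0.143,"wz": 0},{"dx": 0,"dy": 0,"dz": 0,"wx": 0,"wy": 0,"wz": 0},{"dx": 0,"dy": 0,"dz": 0,"wx": 0,"wy": 0,"wz": 0}])

```text
time: 11.6
tool_pos: [0.5929, -0.0221, 0.0618]
tcp_rot: [0.005, 0.994, -0.052, 0.097]
wrist_force: [1.2, -0.3, -0.6]
finger_gap: 0.0356
finger_force: 39.9
```

```bash
python3 st.py
```

```text
t 11.6 tcp [ 0.5929 -0.0221  0.0618] yaw -0.1044 tilt 0.1954 roll -0.0002
lip from est edge: u 3.73 v -0.05 z above table 20.68 F [ 1.22 -0.31 -0.6 ] Fu 1.24 M [-0.02  0.01 -0.03] gap 0.0356
```

Call:
drive_tool(deltas=[{"dx": 0.0175,"dy": -0.0018,"dz": 0,"wx": 0.015,"wy": 0.143,"wz": 0},{"dx": 0,"dy": 0,"dz": 0,"wx": 0,"wy": 0,"wz": 0},{"dx": 0,"dy": 0,"dz": 0,"wx": 0,"wy": 0,"wz": 0}])

```text
time: 11.98
tool_pos: [0.5941, -0.0222, 0.0619]
tcp_rot: [0.004, 0.995, -0.052, 0.085]
wrist_force: [1.0, -0.7, -0.2]
finger_gap: 0.0356
finger_force: 39.9
```

```bash
python3 st.py
```

```text
t 11.97 tcp [ 0.5941 -0.0222  0.0619] yaw -0.1044 tilt 0.1705 roll -0.0003
lip from est edge: u 3.91 v -0.04 z above table 20.75 F [ 0.97 -0.7  -0.2 ] Fu 1.03 M [ 0.07 -0.21 -0.02] gap 0.0356
```

The moment about y has reversed and upward load has appeared, so the foot has landed at tilt 0.17. I let go and retreat along the tool axis.

Call:
drive_tool(deltas=[{"dx": 0,"dy": 0,"dz": 0,"wx": 0,"wy": 0,"wz": 0},{"dx": 0,"dy": 0,"dz": 0,"wx": 0,"wy": 0,"wz": 0},{"dx": 0,"dy": 0,"dz": 0,"wx": 0,"wy": 0,"wz": 0},{"dx": 0,"dy": 0,"dz": 0,"wx": 0,"wy": 0,"wz": 0}], hand=0.4)

```text
time: 12.48
tool_pos: [0.5937, -0.0222, 0.0618]
tcp_rot: [0.004, 0.995, -0.052, 0.085]
wrist_force: [-0.9, -0.0, -0.5]
finger_gap: 0.0611
finger_force: 0.0
```

Call:
drive_tool(deltas=[{"dx": -0.05,"dy": 0.005,"dz": 0.3,"wx": 0,"wy": 0,"wz": 0},{"dx": -0.08,"dy": 0.01,"dz": 0.5,"wx": 0,"wy": 0,"wz": 0},{"dx": -0.08,"dy": 0.01,"dz": 0.5,"wx": 0,"wy": 0,"wz": 0},{"dx": 0,"dy": 0,"dz": 0,"wx": 0,"wy": 0,"wz": 0},{"dx": 0,"dy": 0,"dz": 0,"wx": 0,"wy": 0,"wz": 0}])

```text
time: 13.1
tool_pos: [0.581, -0.0207, 0.1394]
tcp_rot: [0.004, 0.995, -0.052, 0.085]
wrist_force: [-0.3, -0.1, 0.5]
finger_gap: 0.0615
finger_force: 0.0
```

```bash
python3 st.py; python3 - <<'E'
from h import *
np.save("T5.npy",pose(monitor.sense()))
a=imaging.snapshot("wrist"); b=imaging.snapshot("scene")
A=cv2.resize(a[100:310,140:420],None,fx=1.43,fy=1.43,interpolation=cv2.INTER_CUBIC)
A=A[:300,:400]; B=cv2.resize(b[180:255,220:320],(400,300),interpolation=cv2.INTER_CUBIC)
cv2.imwrite("pics/m5.png",np.hstack([A,B])); cv2.imwrite("pics/w5raw.png",a)
E
```

```text
t 13.1 tcp [ 0.581  -0.0207  0.1394] yaw -0.1044 tilt 0.1697 roll -0.0002
lip from est edge: u -9.31 v 0.13 z above table 98.27 F [-0.34 -0.11  0.5 ] Fu -0.32 M [0.01 0.07 0.04] gap 0.0615
```

View pics/m5.png

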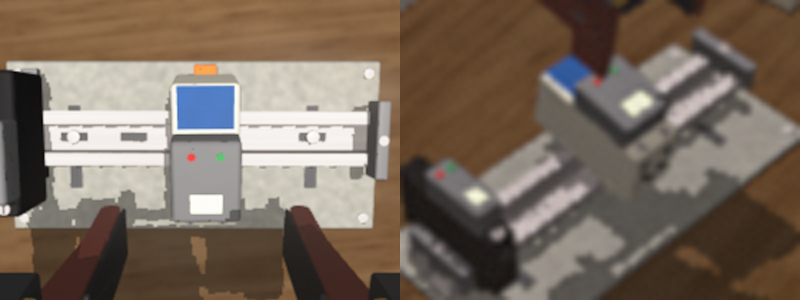

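The left view shows the module square on the rail and tilted, with its pad up at crop (206,108). The right view shows it resting on the near edge and the far edge. Now to locate the thumb pad.

```bash
python3 - <<'E'
from h import *
T=np.load("T5.npy")
for p in [(176,86),(236,86),(236,132),(176,132),(206,109)]:
    z=.0773+(.0019 if p[1]==86 else -.0019 if p[1]==132 else 0)
    print(np.round(ray("wrist",((p[0]+.5)/1.43-.5+140,(p[1]+.5)/1.43-.5+100),z,T),4))
E
```

```text
[ 0.6407 -0.0127  0.0792]
[ 0.6375 -0.0431  0.0792]
[ 0.614  -0.0411  0.0754]
[ 0.6172 -0.0099  0.0754]
[ 0.6275 -0.0267  0.0773]
```

Call:
drive_tool(deltas=[{"dx": 0.4,"dy": -0.04,"dz": 0,"wx": 0,"wy": 0,"wz": 0},{"dx": 0.4,"dy": -0.04,"dz": 0,"wx": 0,"wy": 0,"wz": 0},{"dx": 0,"dy": 0,"dz": 0,"wx": 0,"wy": 0,"wz": 0},{"dx": 0,"dy": 0,"dz": 0,"wx": 0,"wy": 0,"wz": 0},{"dx": 0,"dy": 0,"dz": 0,"wx": 0,"wy": 0,"wz": 0}], hand=-1)

```text
time: 13.82
tool_pos: [0.6285, -0.0254, 0.1395]
tcp_rot: [0.004, 0.995, -0.052, 0.085]
wrist_force: [0.2, 0.4, 1.1]
finger_gap: 0.0148
finger_force: 0.0
```

```bash
python3 st.py
```

```text
t 13.82 tcp [ 0.6285 -0.0254  0.1395] yaw -0.1044 tilt 0.1695 roll -0.0002
lip from est edge: u 38.43 v 0.4 z above table 98.43 F [0.24 0.38 1.11] Fu 0.2 M [0.01 0.07 0.05] gap 0.0148
```

Call:
drive_tool(deltas=[{"dx": 0.025,"dy": -0.01,"dz": -0.4,"wx": 0,"wy": 0,"wz": 0},{"dx": 0,"dy": 0,"dz": -0.4,"wx": 0,"wy": 0,"wz": 0},{"dx": 0,"dy": 0,"dz": -0.16,"wx": 0,"wy": 0,"wz": 0},{"dx": 0,"dy": 0,"dz": 0,"wx": 0,"wy": 0,"wz": 0},{"dx": 0,"dy": 0,"dz": 0,"wx": 0,"wy": 0,"wz": 0}])

```text
time: 14.45
tool_pos: [0.6313, -0.0261, 0.0837]
tcp_rot: [0.004, 0.995, -0.052, 0.086]
wrist_force: [-0.3, 0.1, 1.6]
finger_gap: 0.0006
finger_force: 0.0
```

Call:
drive_tool(deltas=[{"dx": 0,"dy": 0,"dz": -0.03,"wx": 0,"wy": 0,"wz": 0},{"dx": 0,"dy": 0,"dz": -0.03,"wx": 0,"wy": 0,"wz": 0},{"dx": 0,"dy": 0,"dz": 0,"wx": 0,"wy": 0,"wz": 0},{"dx": 0,"dy": 0,"dz": 0,"wx": 0,"wy": 0,"wz": 0}])

```text
time: 14.95
tool_pos: [0.6307, -0.026, 0.0785]
tcp_rot: [0.004, 0.995, -0.052, 0.085]
wrist_force: [-0.3, 0.3, 1.2]
finger_gap: 0.0003
finger_force: 0.0
```

Call:
drive_tool(deltas=[{"dx": 0,"dy": 0,"dz": -0.016,"wx": 0,"wy": 0,"wz": 0},{"dx": 0,"dy": 0,"dz": 0,"wx": 0,"wy": 0,"wz": 0},{"dx": 0,"dy": 0,"dz": 0,"wx": 0,"wy": 0,"wz": 0}])

```text
time: 15.32
tool_pos: [0.6309, -0.0261, 0.0779]
tcp_rot: [0.004, 0.995, -0.052, 0.085]
wrist_force: [0.4, -0.6, 1.9]
finger_gap: 0.0001
finger_force: 0.4
```

```bash
python3 st.py
```

```text
t 15.32 tcp [ 0.6309 -0.0261  0.0779] yaw -0.1044 tilt 0.1706 roll -0.0003
lip from est edge: u 40.89 v -0.06 z above table 36.75 F [ 0.42 -0.62  1.87] Fu 0.49 M [-0.01 -0.04 -0.  ] gap 0.0001
```

Call:
drive_tool(deltas=[{"dx": 0.018,"dy": -0.002,"dz": -0.0125,"wx": 0.012,"wy": 0.114,"wz": 0},{"dx": 0,"dy": 0,"dz": 0,"wx": 0,"wy": 0,"wz": 0}])

```text
time: 15.58
tool_pos: [0.6322, -0.0263, 0.077]
tcp_rot: [0.004, 0.996, -0.052, 0.075]
wrist_force: [0.5, -1.2, 1.6]
finger_gap: 0.0004
finger_force: 0.9
```

Call:
drive_tool(deltas=[{"dx": 0.018,"dy": -0.002,"dz": -0.0125,"wx": 0.012,"wy": 0.114,"wz": 0},{"dx": 0,"dy": 0,"dz": 0,"wx": 0,"wy": 0,"wz": 0}])

```text
time: 15.82
tool_pos: [0.6332, -0.0264, 0.0762]
tcp_rot: [0.003, 0.997, -0.052, 0.065]
wrist_force: [-0.2, 0.1, 2.7]
finger_gap: 0.0004
finger_force: 1.5
```

```bash
python3 st.py
```

```text
t 15.82 tcp [ 0.6332 -0.0264  0.0762] yaw -0.1045 tilt 0.1297 roll -0.0003
lip from est edge: u 41.54 v -0.13 z above table 35.11 F [-0.23  0.09  2.68] Fu -0.23 M [-0.01  0.   -0.01] gap 0.0004
```

Call:
drive_tool(deltas=[{"dx": 0.018,"dy": -0.002,"dz": -0.0125,"wx": 0.012,"wy": 0.114,"wz": 0},{"dx": 0,"dy": 0,"dz": 0,"wx": 0,"wy": 0,"wz": 0}])

```text
time: 16.08
tool_pos: [0.6337, -0.0264, 0.0745]
tcp_rot: [0.003, 0.997, -0.052, 0.054]
wrist_force: [-1.7, 0.9, 0.1]
finger_gap: 0.0008
finger_force: 0.0
```

Call:
drive_tool(deltas=[{"dx": 0.018,"dy": -0.002,"dz": -0.0125,"wx": 0.012,"wy": 0.114,"wz": 0},{"dx": 0,"dy": 0,"dz": 0,"wx": 0,"wy": 0,"wz": 0}])

```text
time: 16.32
tool_pos: [0.6351, -0.0266, 0.0741]
tcp_rot: [0.002, 0.998, -0.052, 0.044]
wrist_force: [0.4, 0.9, 0.1]
finger_gap: 0.0008
finger_force: 0.0
```

Call:
drive_tool(deltas=[{"dx": 0.018,"dy": -0.002,"dz": -0.0135,"wx": 0.012,"wy": 0.114,"wz": 0},{"dx": 0,"dy": 0,"dz": 0,"wx": 0,"wy": 0,"wz": 0}])

```text
time: 16.58
tool_pos: [0.6363, -0.0267, 0.0736]
tcp_rot: [0.002, 0.998, -0.052, 0.035]
wrist_force: [-1.3, -0.4, 0.3]
finger_gap: 0.0004
finger_force: 0.0
```

```bash
python3 st.py
```

```text
t 16.57 tcp [ 0.6363 -0.0267  0.0736] yaw -0.1044 tilt 0.0694 roll -0.0003
lip from est edge: u 42.18 v -0.14 z above table 32.68 F [-1.31 -0.37  0.32] Fu -1.26 M [0.05 0.05 0.01] gap 0.0004
```

Call:
drive_tool(deltas=[{"dx": 0.025,"dy": -0.0025,"dz": -0.01,"wx": 0.021,"wy": 0.2,"wz": 0},{"dx": 0.025,"dy": -0.0025,"dz": -0.01,"wx": 0.021,"wy": 0.198,"wz": 0},{"dx": 0,"dy": 0,"dz": -0.015,"wx": 0,"wy": 0,"wz": 0},{"dx": 0,"dy": 0,"dz": 0,"wx": 0,"wy": 0,"wz": 0},{"dx": 0,"dy": 0,"dz": 0,"wx": 0,"wy": 0,"wz": 0}])

```text
time: 17.2
tool_pos: [0.6389, -0.0269, 0.0718]
tcp_rot: [-0.0, 0.999, -0.052, 0.0]
wrist_force: [-0.0, 0.8, 0.4]
finger_gap: 0.0004
finger_force: 0.0
```

Call:
drive_tool(deltas=[{"dx": 0,"dy": 0,"dz": -0.01,"wx": 0,"wy": 0,"wz": 0},{"dx": 0,"dy": 0,"dz": 0,"wx": 0,"wy": 0,"wz": 0},{"dx": 0,"dy": 0,"dz": 0,"wx": 0,"wy": 0,"wz": 0}])

```text
time: 17.58
tool_pos: [0.6391, -0.027, 0.0711]
tcp_rot: [-0.0, 0.999, -0.052, 0.0]
wrist_force: [-0.6, -0.7, 0.1]
finger_gap: 0.0006
finger_force: 0.0
```

Call:
drive_tool(deltas=[{"dx": 0,"dy": 0,"dz": -0.01,"wx": 0,"wy": 0,"wz": 0},{"dx": 0,"dy": 0,"dz": 0,"wx": 0,"wy": 0,"wz": 0},{"dx": 0,"dy": 0,"dz": 0,"wx": 0,"wy": 0,"wz": 0}])

```text
time: 17.95
tool_pos: [0.6391, -0.0269, 0.0705]
tcp_rot: [-0.0, 0.999, -0.052, 0.0]
wrist_force: [0.7, -0.6, 0.6]
finger_gap: 0.0004
finger_force: 0.0
```

```bash
python3 st.py
```

```text
t 17.95 tcp [ 0.6391 -0.0269  0.0705] yaw -0.1044 tilt 0.0001 roll -0.0004
lip from est edge: u 42.16 v -0.07 z above table 29.86 F [ 0.73 -0.64  0.56] Fu 0.79 M [ 0.07 -0.02  0.03] gap 0.0004
```

Call:
drive_tool(deltas=[{"dx": 0,"dy": 0,"dz": -0.01,"wx": 0,"wy": 0,"wz": 0},{"dx": 0,"dy": 0,"dz": 0,"wx": 0,"wy": 0,"wz": 0},{"dx": 0,"dy": 0,"dz": 0,"wx": 0,"wy": 0,"wz": 0}])

```text
time: 18.32
tool_pos: [0.6393, -0.027, 0.0703]
tcp_rot: [-0.0, 0.999, -0.052, 0.0]
wrist_force: [-0.5, 0.6, 2.6]
finger_gap: 0.0004
finger_force: 1.3
```

Call:
drive_tool(deltas=[{"dx": 0,"dy": 0,"dz": -0.01,"wx": 0,"wy": 0,"wz": 0},{"dx": 0,"dy": 0,"dz": 0,"wx": 0,"wy": 0,"wz": 0},{"dx": 0,"dy": 0,"dz": 0,"wx": 0,"wy": 0,"wz": 0}])

```text
time: 18.7
tool_pos: [0.6396, -0.027, 0.0702]
tcp_rot: [-0.0, 0.999, -0.052, 0.001]
wrist_force: [0.2, -1.4, 5.4]
finger_gap: 0.0005
finger_force: 2.6
```

Call:
drive_tool(deltas=[{"dx": 0,"dy": 0,"dz": -0.01,"wx": 0,"wy": 0,"wz": 0},{"dx": 0,"dy": 0,"dz": 0,"wx": 0,"wy": 0,"wz": 0},{"dx": 0,"dy": 0,"dz": 0,"wx": 0,"wy": 0,"wz": 0}])

```text
time: 19.08
tool_pos: [0.6399, -0.027, 0.0701]
tcp_rot: [-0.0, 0.999, -0.052, 0.001]
wrist_force: [1.1, -0.4, 6.0]
finger_gap: 0.0006
finger_force: 3.3
```

The pad is stiff at z = 70 mm, which is exactly the flat seated height, so the foot has clicked. I retreat and take the last look.

Call:
drive_tool(deltas=[{"dx": 0,"dy": 0,"dz": 0.2,"wx": 0,"wy": 0,"wz": 0},{"dx": 0,"dy": 0,"dz": 0.7,"wx": 0,"wy": 0,"wz": 0},{"dx": -0.5,"dy": 0,"dz": 0.7,"wx": 0,"wy": 0,"wz": 0},{"dx": -0.8,"dy": 0,"dz": 0.2,"wx": 0,"wy": 0,"wz": 0},{"dx": -0.6,"dy": 0,"dz": 0,"wx": 0,"wy": 0,"wz": 0}])

```text
time: 19.7
tool_pos: [0.5241, -0.027, 0.1787]
tcp_rot: [-0.0, 0.999, -0.052, 0.001]
wrist_force: [-0.1, -0.2, 0.2]
finger_gap: 0.0009
finger_force: 0.0
```

Call:
drive_tool(deltas=[{"dx": 0,"dy": 0,"dz": 0,"wx": 0,"wy": 0,"wz": 0},{"dx": 0,"dy": 0,"dz": 0,"wx": 0,"wy": 0,"wz": 0}])

```text
time: 19.95
tool_pos: [0.5255, -0.027, 0.1767]
tcp_rot: [-0.0, 0.999, -0.052, 0.0]
wrist_force: [0.5, 1.0, 0.5]
finger_gap: 0.0005
finger_force: 0.0
```

```bash
python3 st.py; python3 - <<'E'
from h import *
np.save("T6.npy",pose(monitor.sense()))
a=imaging.snapshot("wrist"); b=imaging.snapshot("scene"); cv2.imwrite("pics/w6raw.png",a)
A=cv2.resize(a[60:270,140:420],(400,300),interpolation=cv2.INTER_CUBIC)
B=cv2.resize(b[180:255,220:320],(400,300),interpolation=cv2.INTER_CUBIC)
cv2.imwrite("pics/m6.png",np.hstack([A,B]))
E
```

```text
t 19.95 tcp [ 0.5255 -0.027   0.1767] yaw -0.1044 tilt 0.0003 roll -0.0004
lip from est edge: u -70.85 v -11.9 z above table 136.08 F [0.5  1.05 0.46] Fu 0.39 M [ 0.02 -0.02  0.  ] gap 0.0005
```

View pics/m6.png

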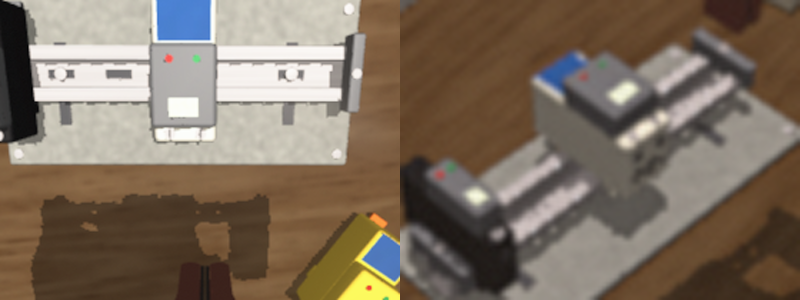

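The last pictures show the module flat and square on the rail, mid-stretch (crop x≈184 between 35 and 345), with its lip end over the near edge. The robot is clear of it.

```bash
python3 -c "
from rig import bot; print(bot.sign_off())"
```

```text
the job is handed in; nothing more can be done
None
```

The white relay module is clipped onto the rail near the middle of the free stretch, flat and let go, with measured wrist forces under about 8 N; I have handed the job in at about 20 s, and sign-off gave no verdict back.

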